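Empty the brittle casting shells and load the drying tray

TASK

Tip the loose lumps out of every white casting shell into the red scrap tub, put any lumps that lie loose in there too, and stand each emptied shell, mouth up, flat in a pocket of its own in the drying tray; when all are in, push the green lever fully over to start the drying fan. The shells are brittle: grip them lightly, never with more than 70 N from both fingers together, and put them down on the tray, do not drop them. Leave the tin, the brush and the wooden strip where they lie.

Things in the scene. Friction and masses are not known exactly. Their poses are not given: they have to be found in the camera images.
- tray: fixed flat drying tray, 246 x 250 mm, aluminium with blue ridges, four rectangular pockets in a 2 x 2 grid; origin: centre of its underside; x and y along its sides. Pocket floor 6 mm above the bench, ridges 8 mm higher (14 mm above the bench)
- pocket0 (a point): centre of the floor of a tray pocket, at (-60, -62) mm in the tray's x, y; the pocket is 62 mm along x by 100 mm along y, 8 mm deep; same axes as the tray
- pocket1 (a point): centre of the floor of a tray pocket, at (60, -62) mm in the tray's x, y; the pocket is 62 mm along x by 100 mm along y, 8 mm deep; same axes as the tray
- pocket2 (a point): centre of the floor of a tray pocket, at (-60, 62) mm in the tray's x, y; the pocket is 62 mm along x by 100 mm along y, 8 mm deep; same axes as the tray
- pocket3 (a point): centre of the floor of a tray pocket, at (60, 62) mm in the tray's x, y; the pocket is 62 mm along x by 100 mm along y, 8 mm deep; same axes as the tray
- mat: fixed black rubber mat, 270 x 280 x 4 mm, on which the shells wait; origin: centre of its underside. Mat and tray may change sides
- tub: fixed open red scrap tub, 150 mm (x) by 170 mm (y), 70 mm high, walls and floor 5 mm; origin: centre of its underside
- lever (a joint): green fan lever: 0 = off, leaning towards the robot (-x); about 1.0 rad = fully over, away from the robot (+x); stays where it is left
- lever_tip (a point): tip of the fan lever; the lever is 80 mm long, about its pivot, which turns about y
- shell0: brittle white trough, 42 mm high, 0.16 kg: two flat upright cheeks 88 x 42 x 5 mm, outer faces 50 mm apart along x (grip across these), floor 6 mm thick and 46 mm long in y, two side walls leaning out 28 deg to a mouth 88 mm long in y. Origin: centre of underside; z up through the mouth; half-turn symmetric. Breaks above 70 N from both fingers together. May be absent
- shell1: brittle white trough, 42 mm high, 0.16 kg: two flat upright cheeks 88 x 42 x 5 mm, outer faces 50 mm apart along x (grip across these), floor 6 mm thick and 46 mm long in y, two side walls leaning out 28 deg to a mouth 88 mm long in y. Origin: centre of underside; z up through the mouth; half-turn symmetric. Breaks above 70 N from both fingers together. May be absent
- shell2: brittle white trough, 42 mm high, 0.16 kg: two flat upright cheeks 88 x 42 x 5 mm, outer faces 50 mm apart along x (grip across these), floor 6 mm thick and 46 mm long in y, two side walls leaning out 28 deg to a mouth 88 mm long in y. Origin: centre of underside; z up through the mouth; half-turn symmetric. Breaks above 70 N from both fingers together. May be absent
- shell3: brittle white trough, 42 mm high, 0.16 kg: two flat upright cheeks 88 x 42 x 5 mm, outer faces 50 mm apart along x (grip across these), floor 6 mm thick and 46 mm long in y, two side walls leaning out 28 deg to a mouth 88 mm long in y. Origin: centre of underside; z up through the mouth; half-turn symmetric. Breaks above 70 N from both fingers together. May be absent
- lump0a: loose brown lump of core rubble, about 26 x 18 x 18 mm, 15 g, starts inside shell0, or loose on the mat if that shell is absent; origin: its centre
- lump0b: loose brown lump of core rubble, about 26 x 18 x 18 mm, 15 g, starts inside shell0, or loose on the mat if that shell is absent; origin: its centre
- lump1a: loose brown lump of core rubble, about 26 x 18 x 18 mm, 15 g, starts inside shell1, or loose on the mat if that shell is absent; origin: its centre
- lump1b: loose brown lump of core rubble, about 26 x 18 x 18 mm, 15 g, starts inside shell1, or loose on the mat if that shell is absent; origin: its centre
- lump2a: loose brown lump of core rubble, about 26 x 18 x 18 mm, 15 g, starts inside shell2, or loose on the mat if that shell is absent; origin: its centre
- lump2b: loose brown lump of core rubble, about 26 x 18 x 18 mm, 15 g, starts inside shell2, or loose on the mat if that shell is absent; origin: its centre
- lump3a: loose brown lump of core rubble, about 26 x 18 x 18 mm, 15 g, starts inside shell3, or loose on the mat if that shell is absent; origin: its centre
- lump3b: loose brown lump of core rubble, about 26 x 18 x 18 mm, 15 g, starts inside shell3, or loose on the mat if that shell is absent; origin: its centre
- tin: bystander: steel tin, 80 mm across, 100 mm high; origin: centre of its underside
- brush: bystander: paint brush lying on the bench; origin: underside of its middle
- offcut: bystander: strip of pale wood, 30 x 140 x 18 mm; origin: centre of its underside

How it is judged:
By the outcome, as a careful person would: the job done as asked, in the order asked, and still so for the second after the job is handed in, with the robot touching nothing.
Of shell0, shell1, shell2, shell3 only 3 to 4 are there at a start; the rules pass over those that are not, and their reading is None.
At some moment in a run one of shell0, shell1, shell2, shell3 may be knocked a few centimetres aside while the robot is not near it.
Once in a run the grip may slacken for a moment while it holds something.
It also fails if it takes over 208 s, if anything falls off the work surface, if the arm or the gripper's body presses on something with over 40 N, if the wrist force passes 120 N, or if a joint passes its speed limit or range.

ROBOT

A 7-joint arm with a two-finger parallel gripper is mounted at the origin on the work surface. World frame = base frame: x ahead of the robot, y to its left, z up, the work surface at z = 0. Lengths are in m, angles in rad, forces in N, time in s.
With the tool pointing down it reaches from about 0.35 to 0.9 m from the base axis. Payload 7.2 kg.
Tool frame: the origin (TCP) lies between the finger pads; the fingertips stand 14 mm ahead of it and the grasp point (between the pads) lies 5 mm behind it (manip.finger_overhang is the distance from the TCP to the fingertips, in m); z points along the fingers, y is the line along which they close (so a half turn about z gives the same grasp; the last joint's range is limited). The gripper opens to 85 mm and grips with 20 to 120 N. Pads are 22 mm wide; open, the fingers measure 114 mm over their backs; the gripper's body (76 mm by 85 mm) begins 54 mm behind the grasp point. The pads swing forward as they close: fully open they stand 13 mm farther back than shut.
Start: joints at [1.117, 0.411, -0.013, 1.596, 0.006, 1.134, -0.082], TCP at [0.235, -0.579, 0.245] pointing down, gripper open.
Joint ranges: [-2.95, 2.95], [-0.29, 1.99], [-1.47, 1.44], [0.14, 2.54], [-1.03, 4.17], [0.13, 1.85], [-2.86, 2.86]. Speed limits (rad/s): [2.39, 2.39, 3.01, 3.01, 3.14, 3.14, 3.14].

INTERFACE

Orientations are given as a unit quaternion [w, x, y, z].
In Python, from bench import manip, hand, snapshot gives the robot as it stands. Calls block until the motion is done:
- manip.move_ptp(position, orientation): joint-space move of the TCP to a pose.
- manip.line_to(position, orientation=None, max_speed=0.15, force_limit=None): straight line of the TCP; orientation=None keeps the orientation; max_speed is the mean speed in m/s. With force_limit (N) it stops when the force on the tool has changed by that much, and returns True; else False.
- manip.goto_joints(angles): joint-space move.
- hand.grip(opening): opening from 0.0 (shut) to 1.0 (fully open); the grip force is fixed at half the most; returns when the fingers have stopped.
- manip.dwell(seconds).
- manip.solve_ik(position, orientation): joint angles nearest the present ones, or None.
- manip.observe(): the state.
- snapshot(name): name is "scene" or "top"; returns a dict with "img" (420x560x3 uint8, red, green, blue), "fx", "fy", "cx", "cy" (pixels), "extrinsics" (4x4, takes a point from world to camera coordinates). Camera axes: x right, y down, z forward; pixel columns grow to the right and rows downward; lengths in m; the calibration is good to about 2 mm. A picture is of the moment at which its call begins. There is no depth.
A pose or a line that the arm cannot do raises manip.IKError and nothing moves.
- manip.hand_in(): hands the job in; it is judged then, once.
The state is a dict: "time": time; "joints": joint angles; "joint_velocities": joint speeds; "joint_torque": joint torques, N m; "position": TCP position; "orientation": TCP orientation; "force": force on the tool from outside, world axes, zero at the start; "wrist_torque": the same for the moment, N m; "finger_gap": opening from 0.0 (shut) to 1.0 (fully open); "finger_force": force on a finger pad.
Only numpy, scipy, OpenCV 4.12 (cv2) and the standard library are available. Lean on these libraries where they do the work, as an engineer would, in place of code of your own. Each camera call takes 0.05 s, during which the arm holds its last target. There are 200 camera calls.

## Working session

There is one attempt and no reset: what is moved stays moved. The work goes in short steps, each a Python script; the robot and the scene stay as the last script left them, time stands still between calls to the robot, and variables do not carry over. Pictures are saved under pics/ and viewed, at most 14 in all, crops included, and the job is handed in when it is done.

```bash
ls; mkdir -p pics; python3 - <<'E'
from bench import manip,hand,snapshot
import cv2
for n in("scene","top"):
    s=snapshot(n); cv2.imwrite(f"pics/{n}0.png",s["img"][:,:,::-1]); print(n,s["fx"],s["fy"],s["cx"],s["cy"],s["extrinsics"])
o=manip.observe();print(o)
E
```

```text
pics
scene 495.9053222771192 495.9053222771192 282.66604755943536 212.02665607854183 [[ 0.63763651  0.77026179  0.01079158 -0.39878891]
 [ 0.58571776 -0.47567336 -0.65625418 -0.30820706]
 [-0.50035425  0.42477245 -0.75446271  1.39850578]
 [ 0.          0.          0.          1.        ]]
top 413.343459551612 413.343459551612 287.32539491239464 209.13834601163788 [[ 0.12037305 -0.99272039 -0.00406872 -0.04966304]
 [-0.96814314 -0.11648445 -0.22165342  0.59397287]
 [ 0.21956593  0.0306202  -0.97511702  0.81028911]
 [ 0.          0.          0.          1.        ]]
{'time': 0.1, 'joints': array([ 1.11677282,  0.4118299 , -0.01269411,  1.59696585,  0.00558467,
        1.13429635, -0.08219298]), 'joint_velocities': array([ 1.05099727e-03, -1.55338533e-03, -4.77427433e-05, -3.16191784e-03,
        9.08264878e-04,  1.10856313e-03, -2.09062233e-03]), 'joint_torque': array([ 2.26452001e-03, -6.01831698e+01,  6.84008840e-01, -3.00089443e+01,
        1.40632916e-02,  6.38116209e-03, -3.10166126e-05]), 'position': array([ 0.23500086, -0.57867484,  0.24452877]), 'orientation': array([-7.07601244e-04,  9.81449099e-01,  1.91721490e-01, -1.87467583e-04]), 'force': array([ 0.2997817 , -0.31373157, -0.15209994]), 'wrist_torque': array([-0.02178338,  0.01178523,  0.00647193]), 'finger_force': 0.0, 'finger_gap': 1.0030608288261318}
```

View pics/top0.png

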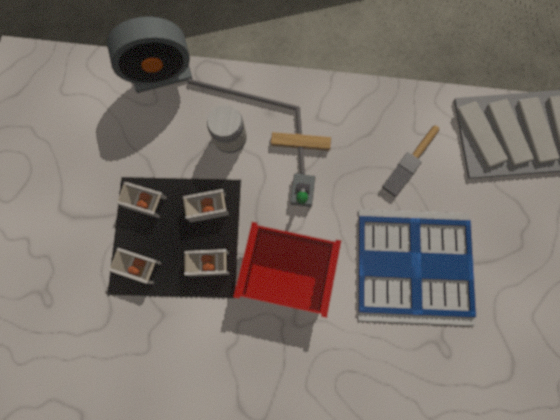

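View pics/scene0.png

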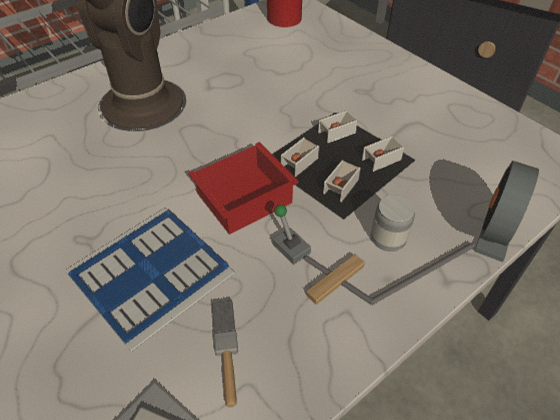

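The top view shows four shells, each with lumps, on the mat at about (140,200), (207,206), (134,266) and (207,263). The tub is at (290,268), the tray at (416,266) and the lever knob at (302,197). The scene view agrees with this.

```bash
cat > h.py <<'E'
from bench import manip,hand,snapshot
import numpy as np,cv2
from scipy.spatial.transform import Rotation as R
def cast(s,uv,z):
    uv=np.atleast_2d(np.asarray(uv,float)); E=s["extrinsics"]; C=-E[:3,:3].T@E[:3,3]
    d=np.c_[(uv[:,0]-s["cx"])/s["fx"],(uv[:,1]-s["cy"])/s["fy"],np.ones(len(uv))]@E[:3,:3]
    return C+d*((z-C[2])/d[:,2])[:,None]
def proj(s,p):
    E=s["extrinsics"]; q=np.atleast_2d(p)@E[:3,:3].T+E[:3,3]
    return np.c_[q[:,0]/q[:,2]*s["fx"]+s["cx"],q[:,1]/q[:,2]*s["fy"]+s["cy"]]
def blobs(m,amin):
    c,_=cv2.findContours(m.astype(np.uint8),cv2.RETR_EXTERNAL,cv2.CHAIN_APPROX_NONE)
    return [k for k in c if cv2.contourArea(k)>amin]
def masks(s):
    h=cv2.cvtColor(s["img"],cv2.COLOR_RGB2HSV); H,S,V=[h[...,i].astype(int) for i in range(3)]
    return dict(blue=(H>95)&(H<125)&(S>130),red=((H<6)|(H>174))&(S>170)&(V>60),green=(H>45)&(H<80)&(S>120),dark=(V<45),white=(V>90)&(S<70),lump=((H<15)|(H>174))&(S>80)&(V>60))
def rect(p):
    c,(w,l),a=cv2.minAreaRect((p[:,:2]*1000).astype(np.float32)); return np.round(c,1),(round(w,1),round(l,1)),round(a,1)
def shells(s,z=0.046,region=None):
    """poses from the far (+x) cheek's top edge: centre x,y, yaw of the long axis vs world y"""
    M=masks(s); w=M["white"].astype(np.uint8); w=cv2.morphologyEx(w|M["lump"].astype(np.uint8),cv2.MORPH_CLOSE,np.ones((5,5)))
    if region is not None: w&=region
    out=[]
    for k in blobs(w,300):
        p=cast(s,cv2.convexHull(k)[:,0],z)[:,:2]
        full=cast(s,k[:,0],z)[:,:2]
        yaw=0.
        for _ in range(4):
            ax=np.array([np.cos(yaw),np.sin(yaw)]); ay=np.array([-ax[1],ax[0]])
            a=full@ax; b=full@ay; bins=np.linspace(b.min()+.01,b.max()-.01,12)
            e=[(b[i].mean(),a[i].max()) for i in [(b>=l)&(b<h) for l,h in zip(bins[:-1],bins[1:])] if i.any()]
            e=np.array(e); m=np.polyfit(e[:,0],e[:,1],1); yaw-=np.arctan(m[0])
        ax=np.array([np.cos(yaw),np.sin(yaw)]); ay=np.array([-ax[1],ax[0]])
        a=full@ax;b=full@ay
        xe=np.median(e[:,1]); top=b[a>xe-.02]
        out.append((*(ax*(xe-.025)+ay*(top.min()+top.max())/2),yaw,np.ptp(a),np.ptp(top)))
    return out
E
python3 - <<'E'
from h import *
np.set_printoptions(precision=4,suppress=True)
s=snapshot("top");M=masks(s)
E=s["extrinsics"];print("C",-E[:3,:3].T@E[:3,3])
b=np.vstack([k for k in blobs(M["blue"],50)])[:,0];print("blue",rect(cast(s,b,.014)))
r=max(blobs(M["red"],200),key=cv2.contourArea)[:,0];print("red",rect(cast(s,r,.07)))
for k in blobs(M["green"],8): print("green",k[:,0].mean(0),cast(s,k[:,0].mean(0),.08))
reg=np.zeros(M["dark"].shape,np.uint8);reg[180:295,112:240]=1
d=[k for k in blobs((M["dark"]&(reg>0)),500)]
print("mat",[rect(cast(s,k[:,0],.004)) for k in d])
sh=shells(s,region=reg)
for q in sh: print(np.array(q))
im=s["img"][:,:,::-1].copy();im=cv2.resize(im,None,fx=3,fy=3,interpolation=cv2.INTER_CUBIC)
for x,y,a,_,_ in sh:
    c=[(25,44),(-25,44),(-25,-44),(25,-44)]
    P=np.array([[x+(u*np.cos(a)-v*np.sin(a))/1e3,y+(u*np.sin(a)+v*np.cos(a))/1e3,.046] for u,v in c])
    cv2.polylines(im,[(proj(s,P)*3+1).astype(int)],True,(0,255,0),1)
cv2.imwrite("pics/crop1.png",im[510:920,320:1080])
E
```

```text
C [ 0.4031 -0.0049  0.9216]
blue (array([ 517.1, -269.5]), (205.1, 243.1), 4.5)
red (array([472.,   8.]), (191.0, 155.1), 84.6)
green [302.25  195.875] [[ 0.6248 -0.0062  0.08  ]]
mat [(array([520.1, 265.1]), (258.8, 274.2), 6.8)]
[0.4668 0.1815 0.1723 0.0531 0.0892]
[0.5927 0.2035 0.3123 0.0538 0.0895]
[ 0.454   0.2901 -1.5026  0.1237  0.0021]
```

View pics/crop1.png

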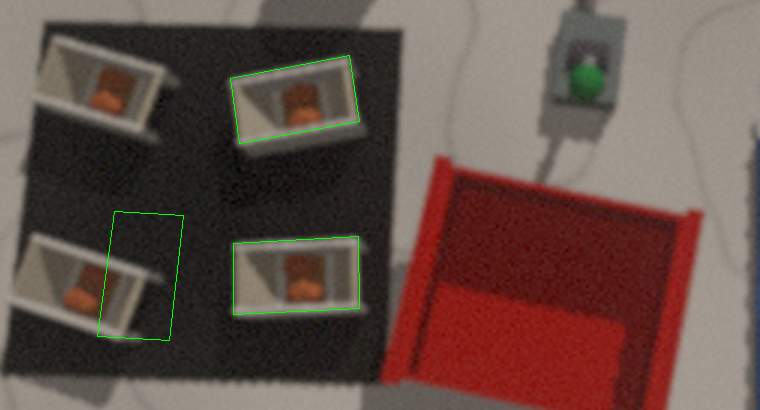

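Boxes fit the two right-hand shells. The two left ones merge with the bench, so I'll read their rim corners from the crop: upper-left (55,37), (167,70), (35,97), and lower-left (33,235), (150,272), (10,303). The tub rim's outer corners are at (437,155), (703,212) and (383,383).

```bash
python3 - <<'E'
from h import *
np.set_printoptions(precision=4,suppress=True)
s=snapshot("top")
for n,z,q in [("UL",.046,[(55,37),(167,70),(35,97)]),("LL",.046,[(33,235),(150,272),(10,303)]),("LR",.046,[(233,243),(359,237),(233,314)]),("tub",.07,[(437,155),(703,212),(383,383)])]:
    p=cast(s,(np.array(q)+[320,510]-1)/3,z)[:,:2]
    e=p[0]-p[1]; f=p[0]-p[2]
    print(n,"ctr",(p[1]+p[2])/2,"len",np.hypot(*e),np.hypot(*f),"yaw(from y)",np.arctan2(-e[0],e[1]),np.arctan2(f[1],f[0]))
# pockets
M=masks(s); reg=np.zeros(M["white"].shape,np.uint8); b=np.vstack(blobs(M["blue"],50))[:,0]
cv2.fillConvexPoly(reg,cv2.convexHull(b),1)
w=cv2.morphologyEx((1-M["blue"].astype(np.uint8))&cv2.erode(reg,np.ones((3,3))),cv2.MORPH_OPEN,np.ones((2,2)))
w=cv2.morphologyEx(w,cv2.MORPH_CLOSE,np.ones((5,5)))
cs=[]
for k in blobs(w,200): r=rect(cast(s,k[:,0],.006)); print("pocket",r); cs.append(r[0])
print(np.mean(cs,0))
for t in ((3,),):
    # feasible pours: tool tilt about tool y at the tub, for many yaws
    pass
E
```

```text
UL ctr [0.5877 0.3459] len 0.08796187139838517 0.04669605797362973 yaw(from y) -0.17028864759863224 -0.10864922860190526
LL ctr [0.4403 0.3311] len 0.08899652617142745 0.04932787393988904 yaw(from y) -0.17865999307671507 -0.12069458320748296
LR ctr [0.4671 0.1814] len 0.08930656074527873 0.0498904184056727 yaw(from y) 0.16794769848323998 0.17607355535333222
tub ctr [0.4716 0.0052] len 0.18925307241148778 0.15958154975605382 yaw(from y) -0.09408003068656763 -0.08983813743778339
pocket (array([ 460.3, -340.1]), (68.9, 105.1), 4.8)
pocket (array([ 450.7, -216.2]), (70.0, 105.6), 4.6)
pocket (array([ 581.6, -330.4]), (69.6, 105.5), 4.4)
pocket (array([ 571.2, -206.3]), (71.5, 105.5), 4.0)
[ 515.95 -273.25]
```

```bash
cat > ik.py <<'E'
from h import *
# orientation: yaw psi of tool y axis (closing) vs world; tilt about tool y
def q(psi,tilt,roll=0):
    r=R.from_euler('z',psi)*R.from_euler('x',np.pi)*R.from_euler('y',tilt)*R.from_euler('z',roll)
    return np.roll(r.as_quat(),1)
E
python3 - <<'E'
from ik import *
for P in ([.45,.02,.2],[.46,.27,.05],[.52,-.27,.05],[.47,.0,.25]):
  print(P)
  for psi in np.deg2rad([-180,-135,-90,-60,-30,0,30,60,90,135]):
    print(int(np.rad2deg(psi)+.5*np.sign(psi)),[t for t in range(-150,151,15) if manip.solve_ik(P,q(psi,np.deg2rad(t))) is not None])
E
```

```text
[0.45, 0.02, 0.2]
-180 [-30, -15, 0, 15, 30, 45]
-135 [-135, -120, -105, -45, -30, -15, 0, 15, 30, 45, 60, 75]
-90 [-150, -135, -120, -105, -90, -75, -60, -45, -30, -15, 0, 15, 30, 45, 60, 75, 90, 105, 120, 135, 150]
-60 [-150, -135, -120, -105, -90, -75, -60, -45, -30, -15, 0, 15, 30, 45, 60, 75, 90, 105, 120, 135, 150]
-30 [-60, -45, -30, -15, 0, 15, 45, 120, 135, 150]
0 [-45, -30, -15, 0, 15, 30, 135]
30 [-60, -45, -30, -15, 0, 15, 30]
60 [-135, -120, -105, -90, -75, -60, -45, -30, -15, 0, 15, 30, 45, 60, 75, 90, 105, 120, 135, 150]
90 [-150, -135, -120, -105, -90, -75, -60, -45, -30, -15, 0, 15, 30, 45, 60, 75, 90, 105, 120, 135, 150]
135 [-150, -135, -120, -105, -90, -75, -60, -45, -30, -15, 0, 15, 30, 45, 60, 75, 90, 120, 135]
[0.46, 0.27, 0.05]
-180 [-135, -120, -105, -90, -75, -60, -45, -30, -15, 0, 15, 30, 45, 60]
-135 [-90, -45, -30, -15, 0, 15, 30, 45]
-90 [-135, -120, -105, -90, -75, -60, -45, -30, -15, 0, 15, 30, 45, 60, 75, 90]
-60 [-135, -120, -105, -90, -75, -60, -45, -30, -15, 0, 15, 30, 45, 60, 75, 90, 105, 120, 135]
-30 [-105, -90, -75, -60, -45, -30, -15, 0, 15, 3
[... 1109 characters left out ...]
15, 0, 15, 30, 45]
-135 [-135, -120, -105, -45, -15, 0, 15, 30, 45, 60]
-90 [-150, -135, -120, -105, -90, -75, -60, -45, -30, -15, 0, 15, 30, 45, 60, 75, 90, 105, 120, 135, 150]
-60 [-150, -135, -120, -105, -90, -75, -60, -45, -30, -15, 0, 15, 30, 45, 60, 75, 90, 105, 120, 135, 150]
-30 [-45, -30, -15, 0, 15, 45, 120, 135, 150]
0 [-45, -30, -15, 0, 15, 30, 135, 150]
30 [-45, -30, -15, 0, 15, 30]
60 [-150, -135, -120, -105, -90, -75, -60, -45, -30, -15, 0, 15, 30, 45, 60, 75, 90, 105, 120, 135, 150]
90 [-150, -135, -120, -105, -90, -75, -60, -45, -30, -15, 0, 15, 30, 45, 60, 75, 90, 105, 120, 135, 150]
135 [-150, -135, -120, -105, -90, -75, -60, -45, -30, -15, 0, 15, 30, 45, 60, 75, 135, 150]
```

The measurements are consistent: shell rims come out near 88 x 50 mm and pocket spacing is 120/124 mm. Next I'll close the empty gripper to see the grip force, move over the tub, and compare the two pouring directions.

```bash
cat >> ik.py <<'E'
TUB=np.array([.472,.006]); TRAY=np.array([.5165,-.271]); TY=.080
SH=dict(LR=(.4668,.1815,.172),UR=(.5927,.2035,.312),UL=(.586,.346,-.165),LL=(.4403,.3311,-.175))
def pocket(i):
    o=np.array([(-.06,-.062),(.06,-.062),(-.06,.062),(.06,.062)][i]); c,s=np.cos(TY),np.sin(TY)
    return TRAY+[c*o[0]-s*o[1],s*o[0]+c*o[1]]
def st(tag=""):
    o=manip.observe(); print(tag,"t%.1f gap %.3f ff %.1f"%(o["time"],o["finger_gap"],o["finger_force"]),"F",o["force"].round(1),"p",o["position"].round(3),"q",o["joints"].round(2)); return o
E
python3 - <<'E'
from ik import *
P=np.pi
manip.move_ptp([.47,.02,.25],q(P/2,0)); st("over tub")
for t in (45,70,90,110,120,-45,-70,-90,-110,-120):
    print(t,[None if j is None else j.round(2) for j in [manip.solve_ik([.472,.006+np.sign(t)*.04,.235],q(P/2,np.deg2rad(t)))]])
x,y,a=SH["LR"]
for k in SH:
    x,y,a=SH[k]; print(k,[j is not None and j.round(2) for j in [manip.solve_ik([x,y,.032],q(P/2+a,0))]])
for i in range(4): print(pocket(i),[j is not None and j.round(2) for j in [manip.solve_ik([*pocket(i),.034],q(P/2+TY,0))]])
hand.grip(0.0); st("shut"); hand.grip(1.0); st("open")
E
```

```text
over tub t2.5 gap 0.999 ff 0.0 F [ 1.   0.6 -0.7] p [0.47  0.019 0.25 ] q [ 0.48  0.21 -0.71  1.91  0.16  1.07 -0.3 ]
45 [array([ 0.9 ,  0.46, -0.77,  1.95, -0.53,  1.06,  0.47])]
70 [array([ 0.98,  0.72, -0.74,  1.94, -0.74,  1.21,  0.76])]
90 [array([ 1.  ,  0.95, -0.73,  1.92, -0.84,  1.34,  0.91])]
110 [array([ 1.01,  1.21, -0.77,  1.89, -0.9 ,  1.45,  1.01])]
120 [array([ 1.  ,  1.34, -0.79,  1.87, -0.92,  1.52,  1.05])]
-45 [array([-0.03,  0.42, -0.59,  1.95,  0.83,  1.49, -1.  ])]
-70 [array([-0.3 ,  0.63, -0.43,  1.94,  0.97,  1.78, -1.22])]
-90 [array([-0.65,  0.81, -0.01,  1.94,  0.96,  1.81, -1.26])]
-110 [array([-0.93,  1.09,  0.4 ,  1.94,  0.9 ,  1.75, -1.21])]
-120 [array([-1.06,  1.28,  0.61,  1.93,  0.84,  1.68, -1.15])]
LR [array([ 0.02,  0.59, -0.63,  2.04,  0.55,  0.68, -0.79])]
UR [array([ 0.08,  0.78, -0.71,  1.73,  0.63,  0.88, -0.6 ])]
UL [array([-0.21,  0.82, -0.62,  1.58,  0.56,  0.92, -1.19])]
LL [array([-0.27,  0.65, -0.62,  1.92,  0.55,  0.74, -1.39])]
[ 0.46164661 -0.33759659] [array([ 0.85,  0.62, -0.41,  1.88,  0.36,  0.71,  0.32])]
[ 0.58126281 -0.32800682] [array([ 0.73,  0.75, -0.43,  1.63,  0.39,  0.85,  0.22])]
[ 0.45173719 -0.21399318] [array([ 0.71,  0.54, -0.46,  2.05,  0.4 ,  0.63,  0.06])]
[ 0.57135339 -0.20440341] [array([ 0.61,  0.68, -0.49,  1.79,  0.43,  0.78, -0.02])]
shut t3.3 gap 0.000 ff 0.0 F [ 0.2  0.6 -0. ] p [0.47 0.02 0.25] q [ 0.48  0.21 -0.71  1.91  0.16  1.07 -0.3 ]
open t4.0 gap 0.999 ff 0.0 F [ 0.5 -0.1 -0.4] p [0.47 0.02 0.25] q [ 0.48  0.21 -0.71  1.91  0.16  1.07 -0.3 ]
```

```bash
python3 - <<'E'
from ik import *
P=np.pi
x,y,a=SH["LR"]; o=q(P/2+a,0)
manip.move_ptp([x,y,.12],o); manip.line_to([x,y,.032],max_speed=.1); st("down")
for g in (.62,.60,.58,.57,.56,.55,.54,.53,.52):
    hand.grip(g); s=st(g)
    if s["finger_force"]>8: break
E
```

```text
down t5.9 gap 1.000 ff 0.0 F [0.5 0.7 0.4] p [0.467 0.182 0.032] q [ 0.03  0.59 -0.63  2.04  0.55  0.68 -0.8 ]
0.62 t6.3 gap 0.622 ff 0.0 F [0.5 0.6 0.5] p [0.467 0.181 0.032] q [ 0.03  0.59 -0.63  2.04  0.55  0.68 -0.8 ]
0.6 t6.6 gap 0.599 ff 0.0 F [-0.1 -0.2  0. ] p [0.467 0.182 0.032] q [ 0.03  0.59 -0.63  2.04  0.55  0.68 -0.8 ]
0.58 t6.8 gap 0.577 ff 13.8 F [-0.1 -0.5  2.4] p [0.467 0.182 0.032] q [ 0.03  0.59 -0.63  2.04  0.55  0.68 -0.8 ]
```

```bash
python3 - <<'E'
from ik import *
for g in (.575,.57,.565,.56):
    hand.grip(g); s=st(g)
    if s["finger_force"]>20: break
E
```

```text
0.575 t7.0 gap 0.582 ff 26.0 F [ 0.1 -1.1  3.9] p [0.467 0.182 0.032] q [ 0.03  0.59 -0.63  2.04  0.55  0.68 -0.8 ]
```

```bash
cat >> ik.py <<'E'
P=np.pi
def pour():
    p=[.472,.046,.235]; 
    manip.move_ptp(p,q(P/2,np.deg2rad(40))); st("tilt40")
    for t in (80,100,118): manip.move_ptp(p,q(P/2,np.deg2rad(t)))
    manip.dwell(.5); st("poured")
E
python3 - <<'E'
from ik import *
o=manip.observe(); p=o["position"]
manip.line_to([p[0],p[1],.15],max_speed=.12); st("up")
pour()
s=snapshot("scene");t=snapshot("top")
cv2.imwrite("pics/p1.png",np.hstack([s["img"][60:320,130:430],t["img"][130:390,130:430]])[:,:,::-1])
E
```

```text
up t8.1 gap 0.580 ff 26.1 F [-0.1 -0.3 -1.4] p [0.466 0.181 0.149] q [ 0.15  0.42 -0.77  1.96  0.37  0.91 -0.64]
tilt40 t9.2 gap 0.580 ff 26.1 F [ 0.3 -0.4 -1. ] p [0.472 0.047 0.235] q [ 1.04  0.51 -1.02  1.94 -0.32  1.    0.25]
poured t11.2 gap 0.580 ff 26.3 F [-0.6  0.  -0.7] p [0.472 0.046 0.235] q [ 1.18  1.53 -1.07  1.87 -0.68  1.28  0.79]
```

View pics/p1.png

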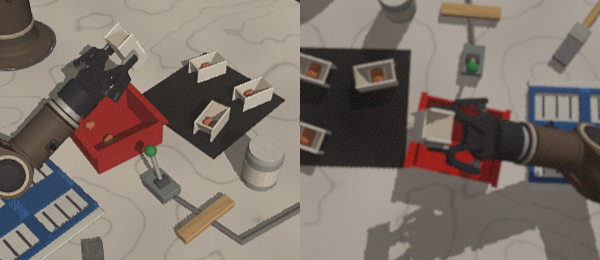

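Both lumps are in the tub (left half, at (90,125) and (108,138)) and the shell is empty. Next I place it, starting with pocket 1.

```bash
cat >> ik.py <<'E'
def pour():
    p=[.472,.046,.26]
    manip.move_ptp(p,q(P/2,np.deg2rad(40)))
    for t in (80,100,112): manip.move_ptp(p,q(P/2,np.deg2rad(t)))
    manip.dwell(.6); st("poured")
def place(i,rot=0,dz=0):
    x,y=pocket(i); o=q(P/2+TY,0)
    manip.move_ptp([.5,-.02,.26],q(P/2,np.deg2rad(40)))
    manip.move_ptp([x,y,.16],o); manip.line_to([x,y,.050+dz],max_speed=.12); st("above")
    hit=manip.line_to([x,y,.031+dz],max_speed=.02,force_limit=5); st(f"hit {hit}")
def release():
    hand.grip(.66); p=manip.observe()["position"]; st("rel")
    hand.grip(1.0); manip.line_to([p[0],p[1],.15],max_speed=.15)
def pick(x,y,a):
    o=q(P/2+a,0)
    manip.move_ptp([x,y,.12],o); manip.line_to([x,y,.032],max_speed=.1)
    hand.grip(.60)
    for g in (.58,.575,.57,.565,.56,.55):
        hand.grip(g); s=manip.observe()
        if s["finger_force"]>20: break
    st(f"grip {g}")
    manip.line_to([x,y,.15],max_speed=.12); return st("up")
E
python3 - <<'E'
from ik import *
place(1); release()
manip.move_ptp([.47,.0,.3],q(P/2,0))
t=snapshot("top"); cv2.imwrite("pics/p2.png",cv2.resize(t["img"][160:340,100:500],None,fx=2,fy=2)[:,:,::-1]); st()
E
```

```text
above t14.8 gap 0.581 ff 26.1 F [ 0.7 -0.6 -1.3] p [ 0.582 -0.328  0.051] q [ 0.82  0.76 -0.57  1.61  0.49  0.91  0.15]
hit True t15.6 gap 0.583 ff 26.9 F [0.  0.2 4.5] p [ 0.581 -0.328  0.034] q [ 0.81  0.78 -0.56  1.62  0.5   0.89  0.14]
rel t15.8 gap 0.657 ff 0.0 F [-0.3  0.3  0.3] p [ 0.58  -0.328  0.033] q [ 0.81  0.78 -0.56  1.62  0.5   0.89  0.14]
 t18.6 gap 0.999 ff 0.0 F [ 0.2 -1.1  0.4] p [ 0.47  -0.001  0.299] q [ 0.65  0.18 -0.84  1.84  0.15  1.19 -0.24]
```

View pics/p2.png

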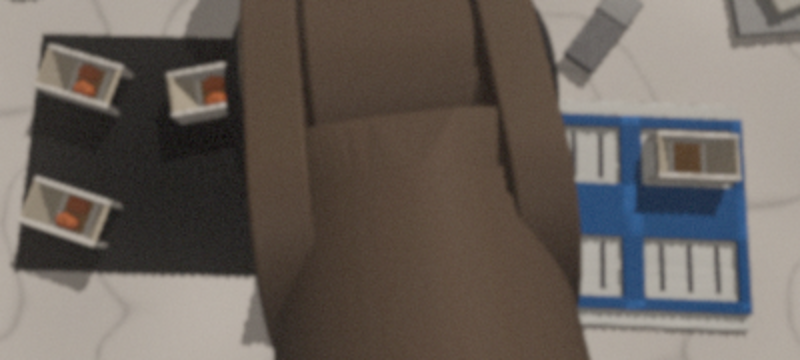

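The shell sits in pocket 1, but there is a brown patch inside it at (688,157). I need to know whether that is a stained floor or a lump.

```bash
python3 - <<'E'
from ik import *
x,y,a=SH["UR"]; manip.move_ptp([x,y,.2],q(P/2+a,0))
s=snapshot("scene");t=snapshot("top")
a=cv2.resize(t["img"][205:325,230:490],(780,360),interpolation=cv2.INTER_CUBIC); b=cv2.resize(s["img"][140:310,60:460][:, :],(560,238))
c=np.zeros((598,780,3),np.uint8);c[:360]=a;c[360:,:560]=b
cv2.imwrite("pics/p3.png",c[:,:,::-1]);st()
E
```

```text
t19.7 gap 1.000 ff 0.0 F [ 0.1 -0.9  0.2] p [0.593 0.201 0.201] q [ 0.21  0.63 -0.93  1.6   0.53  1.19 -0.52]
```

View pics/p3.png

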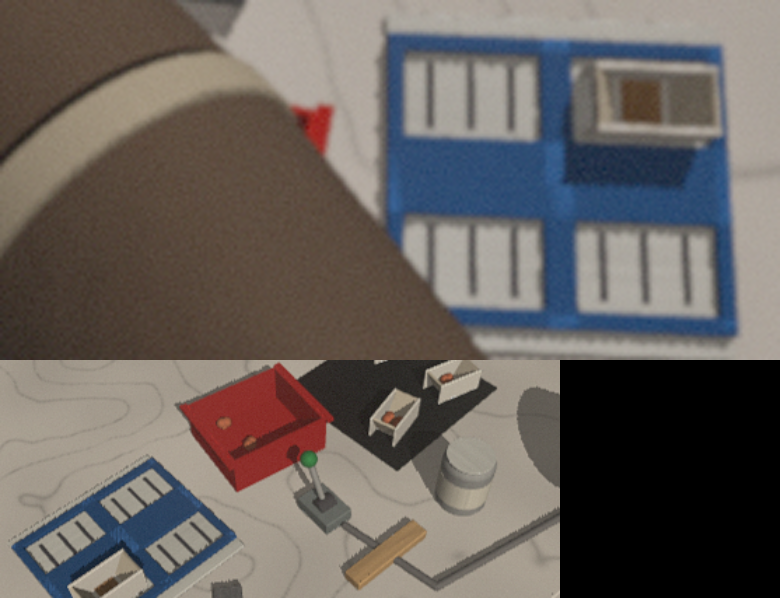

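The patch is a floor stain. Two lumps lie in the tub at (223,423) and (250,441), and the shell sits flat in its pocket. On to UR, then a change check on the remaining two shells.

```bash
cat >> ik.py <<'E'
def check(keys):
    a=cv2.imread("pics/top0.png")[:,:,::-1].astype(int); t=snapshot("top"); b=t["img"].astype(int)
    for k in keys:
        u,v=proj(t,[*SH[k][:2],.03])[0].astype(int); w=np.s_[v-25:v+25,u-30:u+30]; print("diff",k,(abs(a[w]-b[w]).max(2)>40).sum())
def cycle(k,i):
    s=pick(*SH[k])
    if s["finger_force"]<12: print("NO GRIP"); return
    pour(); s=manip.observe()
    if s["finger_force"]<12: print("LOST?"); return
    place(i); release()
E
python3 - <<'E'
from ik import *
cycle("UR",0); check(["UL","LL"])
s=snapshot("scene");t=snapshot("top")
a=cv2.resize(t["img"][160:340,100:490],(780,360),interpolation=cv2.INTER_CUBIC); b=cv2.resize(s["img"][140:310,60:460][:, :],(560,238))
c=np.zeros((598,780,3),np.uint8);c[:360]=a;c[360:,:560]=b
cv2.imwrite("pics/p4.png",c[:,:,::-1])
E
```

```text
grip 0.575 t22.0 gap 0.582 ff 26.0 F [-1.  -1.5  5.8] p [0.593 0.203 0.032] q [ 0.13  0.81 -0.8   1.72  0.71  0.92 -0.65]
up t23.2 gap 0.580 ff 26.1 F [ 0.8  0.1 -2.5] p [0.592 0.203 0.149] q [ 0.19  0.68 -0.9   1.65  0.58  1.1  -0.56]
poured t26.5 gap 0.585 ff 26.4 F [-1.  -0.6 -1.7] p [0.472 0.046 0.26 ] q [ 1.3   1.65 -1.34  1.89 -0.4   1.11  0.45]
above t29.9 gap 0.581 ff 26.1 F [ 0.3  0.1 -1.5] p [ 0.462 -0.338  0.051] q [ 1.18  0.75 -0.89  1.85  0.74  0.91  0.01]
hit True t30.7 gap 0.582 ff 27.0 F [-1.  -0.7  5.1] p [ 0.461 -0.338  0.034] q [ 1.17  0.77 -0.87  1.86  0.76  0.89 -0.01]
rel t30.9 gap 0.661 ff 0.0 F [ 0.2 -0.4 -1. ] p [ 0.461 -0.337  0.033] q [ 1.17  0.77 -0.87  1.86  0.76  0.89 -0.01]
diff UL 0
diff LL 0
```

View pics/p4.png

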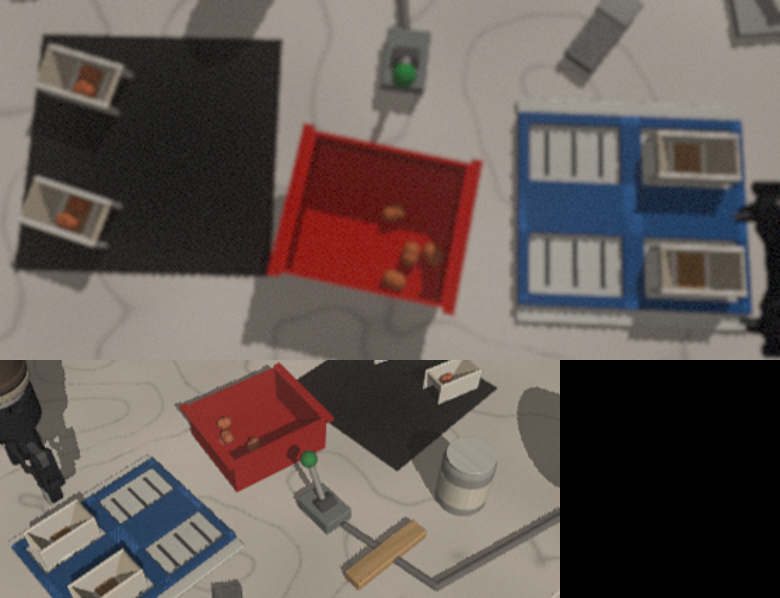

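Four lumps are now in the tub, two shells are seated, and UL and LL haven't moved. The elbow posture is drifting, so I'll reset it between cycles.

```bash
sed -i 's/p=\[.472,.046,.26\]/p=[.472,.058,.26]/' ik.py; python3 - <<'E'
from ik import *
H=[0.48,0.21,-0.71,1.91,0.16,1.07,-0.3]
check(["LL","UL"]); manip.goto_joints(H)
cycle("LL",2); check(["UL"])
s=snapshot("scene");t=snapshot("top")
a=cv2.resize(t["img"][160:340,100:490],(780,360),interpolation=cv2.INTER_CUBIC); b=cv2.resize(s["img"][140:310,60:460][:, :],(560,238))
c=np.zeros((598,780,3),np.uint8);c[:360]=a;c[360:,:560]=b
cv2.imwrite("pics/p5.png",c[:,:,::-1])
E
```

```text
diff LL 0
diff UL 0
grip 0.575 t37.0 gap 0.581 ff 27.8 F [-0.1 -1.3  6.1] p [0.441 0.331 0.032] q [-0.25  0.66 -0.64  1.92  0.57  0.75 -1.4 ]
up t38.2 gap 0.581 ff 27.8 F [ 0.2 -0.3 -2.5] p [0.44  0.331 0.149] q [-0.16  0.5  -0.76  1.84  0.42  0.96 -1.28]
poured t41.7 gap 0.584 ff 28.2 F [ 0.   1.4 -3. ] p [0.472 0.058 0.26 ] q [ 1.21  1.47 -1.15  1.9  -0.64  1.19  0.7 ]
above t44.7 gap 0.580 ff 27.9 F [ 0.1  0.1 -2.8] p [ 0.452 -0.214  0.051] q [ 0.87  0.57 -0.68  2.04  0.54  0.72 -0.06]
hit True t45.5 gap 0.584 ff 28.2 F [ 0.3 -0.3  5.4] p [ 0.452 -0.214  0.034] q [ 0.86  0.59 -0.65  2.04  0.56  0.69 -0.09]
rel t45.7 gap 0.657 ff 0.0 F [0.2 0.3 0.1] p [ 0.451 -0.214  0.034] q [ 0.86  0.59 -0.65  2.04  0.56  0.69 -0.09]
diff UL 0
```

View pics/p5.png

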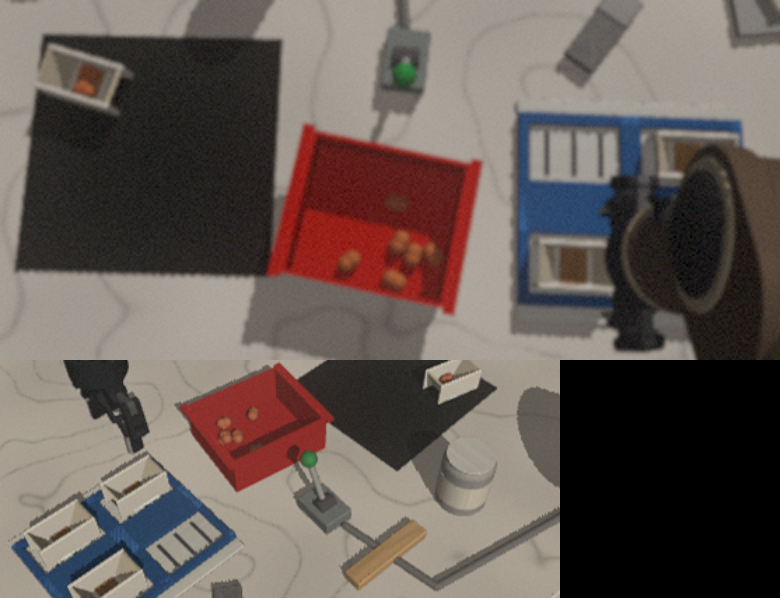

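There are six lumps in the tub (one shaded at (397,203)) and three shells seated. Last shell next.

```bash
python3 - <<'E'
from ik import *
H=[0.48,0.21,-0.71,1.91,0.16,1.07,-0.3]
manip.goto_joints(H)
cycle("UL",3); manip.goto_joints([1.117, 0.411, -0.013, 1.596, 0.006, 1.134, -0.082])
s=snapshot("scene");t=snapshot("top")
for k in blobs(masks(t)["green"],8): print("green top",k[:,0].mean(0))
for k in blobs(masks(s)["green"],8): print("green scene",k[:,0].mean(0))
a=cv2.resize(t["img"][160:340,100:490],(780,360),interpolation=cv2.INTER_CUBIC); b=cv2.resize(s["img"][140:310,60:460][:, :],(560,238))
c=np.zeros((598,780,3),np.uint8);c[:360]=a;c[360:,:560]=b
cv2.imwrite("pics/p6.png",c[:,:,::-1])
E
```

```text
grip 0.575 t51.5 gap 0.583 ff 25.8 F [ 2.6 -1.   6. ] p [0.587 0.346 0.033] q [-0.2   0.82 -0.63  1.58  0.57  0.93 -1.19]
up t52.6 gap 0.580 ff 25.9 F [ 0.8 -0.4 -2. ] p [0.586 0.346 0.149] q [-0.16  0.69 -0.7   1.51  0.48  1.11 -1.12]
poured t56.2 gap 0.579 ff 26.2 F [ 0.7 -0.5 -1.4] p [0.472 0.058 0.26 ] q [ 1.24  1.53 -1.22  1.9  -0.56  1.15  0.62]
above t59.2 gap 0.583 ff 26.0 F [ 0.2  0.1 -0.7] p [ 0.572 -0.204  0.051] q [ 0.74  0.71 -0.68  1.77  0.57  0.86 -0.12]
hit True t60.0 gap 0.579 ff 26.8 F [-0.8 -0.1  4.6] p [ 0.571 -0.204  0.034] q [ 0.73  0.73 -0.67  1.78  0.59  0.84 -0.14]
rel t60.2 gap 0.663 ff 0.0 F [-0.8  0.6  0.5] p [ 0.57  -0.204  0.034] q [ 0.73  0.73 -0.67  1.78  0.59  0.84 -0.14]
green top [302.04 195.8 ]
green scene [280.94117647 210.32352941]
```

View pics/p6.png

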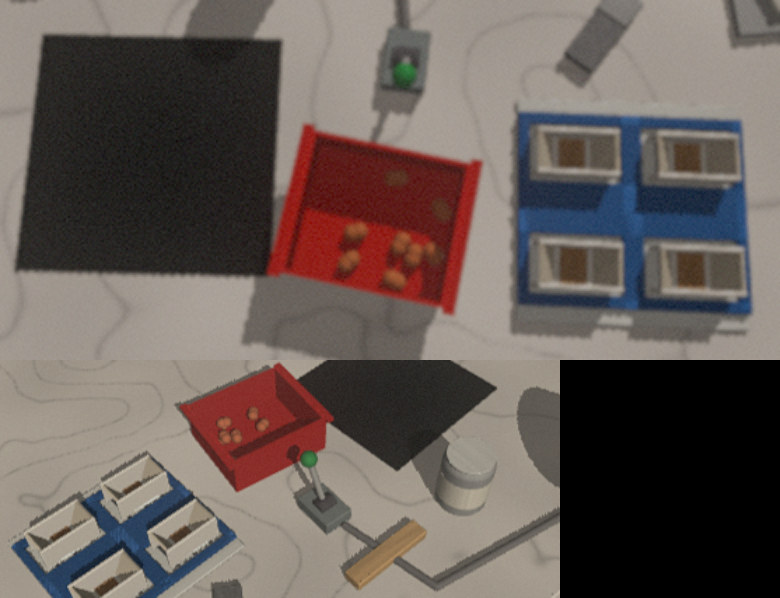

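All eight lumps are in the tub, four shells are seated and the mat is empty. Now the lever: I'll triangulate its knob.

```bash
cat >> ik.py <<'E'
def knob():
    L=[]
    for n in("top","scene"):
        s=snapshot(n); b=max(blobs(masks(s)["green"],5),key=cv2.contourArea)[:,0].mean(0)
        E=s["extrinsics"]; C=-E[:3,:3].T@E[:3,3]; d=cast(s,b,0)[0]-C; L.append((C,d/np.linalg.norm(d)))
    A=[np.eye(3)-np.outer(d,d) for _,d in L]; X=np.linalg.solve(sum(A),sum(a@c for a,(c,_) in zip(A,L)))
    return X,[np.linalg.norm(a@(X-c)) for a,(c,_) in zip(A,L)]
E
python3 - <<'E'
from ik import *
X,r=knob(); print(X,r)
s=snapshot("top"); print("base",cast(s,[[(405/2)+100,160+62/2]],.02))
print([manip.solve_ik([X[0]+d,X[1],.07],q(P/2,0)) is not None for d in(-.04,.06,.1)])
E
```

```text
[ 0.62185192 -0.00453689  0.09392207] [np.float64(0.0020023014606318813), np.float64(0.0020023014606319173)]
base [[ 0.65193472 -0.00558974  0.02      ]]
[True, True, True]
```

```bash
python3 - <<'E'
from ik import *
hand.grip(0.0)
manip.move_ptp([.575,-.005,.2],q(P/2,0)); manip.line_to([.575,-.005,.095],max_speed=.12)
h=manip.line_to([.73,-.005,.095],max_speed=.05,force_limit=25); s=st(f"push {h}")
manip.line_to([s["position"][0]-.05,-.005,.095],max_speed=.1); manip.line_to([s["position"][0]-.05,-.005,.22])
manip.goto_joints([1.117, 0.411, -0.013, 1.596, 0.006, 1.134, -0.082])
print(knob()); st()
s=snapshot("scene"); cv2.imwrite("pics/p7.png",cv2.resize(s["img"][80:350,50:500],(750,450))[:,:,::-1])
E
```

```text
push True t69.7 gap -0.002 ff 2.2 F [-3.9 -1.4  3.9] p [ 0.67  -0.005  0.094] q [ 0.31  0.72 -0.58  1.57  0.44  1.   -0.4 ]
(array([ 0.69854856, -0.00396226,  0.09288419]), [np.float64(0.0022728257716516597), np.float64(0.00227282577165177)])
 t73.9 gap 0.000 ff 0.0 F [ 0.3 -0.7 -0. ] p [ 0.236 -0.579  0.245] q [ 1.12  0.41 -0.01  1.6   0.01  1.13 -0.08]
```

View pics/p7.png

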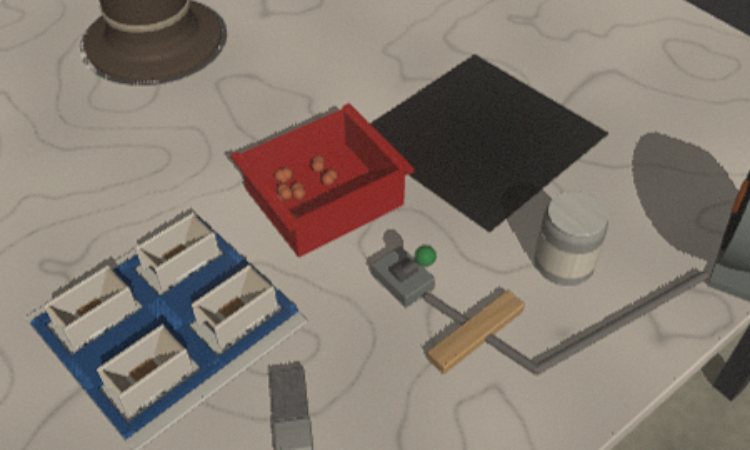

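The lever knob travelled 76.7 mm, which is 1.0 rad, and it reached its stop. The picture shows the knob at (425,256), all four shells seated, and the tin and wooden strip where they were.

```bash
python3 -c "
from bench import manip; print(manip.hand_in())"
```

```text
the job is handed in; nothing more can be done
None
```

I handed the job in at about 74 s: all four shells are emptied and stand mouth up in their own pockets, all eight lumps are in the tub, and the lever is fully over; no verdict came back.

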